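# Unload the bolus gun into the tray

### The arm

A 6-joint arm with a two-finger parallel gripper is mounted at the origin on the work surface. World frame = base frame: x ahead of the robot, y to its left, z up, the work surface at z = 0. Lengths are in mm, angles in rad, forces in N, time in s.
With the tool pointing down it reaches from about 350 to 925 mm from the base axis. Payload 6.4 kg.
Tool frame: the origin (TCP) lies on the centre line of the jaws, within the pads' length; the fingertips stand 25 mm ahead of it and the grasp point (between the pads) lies 6 mm ahead of it; z points along the fingers, y is the line along which they close (so a half turn about z gives the same grasp; the last joint's range is limited). The gripper opens to 85 mm and grips with 20 to 120 N. Pads are 22 mm wide; open, the fingers measure 114 mm over their backs; the gripper's body (76 mm by 85 mm) begins 54 mm behind the grasp point. The pads swing forward as they close: fully open they stand 13 mm farther back than shut.
Start: joints at [0.977, 0.245, 1.558, -0, 1.339, -0.174], TCP at [264.924, 593.573, 256.29] pointing down, gripper open.
Joint ranges: [-3.13, 3.13], [-1.02, 2.26], [0.13, 2.54], [-0.95, 4.09], [0.21, 2.88], [-2.74, 2.74]. Speed limits (rad/s): [2.57, 2.57, 3.14, 3.14, 3.14, 3.14].

### API

Orientations are given as [roll, pitch, yaw] about the fixed x, y, z axes, in that order (R = Rz(yaw) Ry(pitch) Rx(roll)).
In Python, from rig import bot, imaging, ticket gives the robot as it stands.
- The arm moves only by the tool apply_moves, never from a script. Its argument "deltas" is a list of rows, each a list of 3 entries, a list of its own where there are three numbers: the closure, from 0 (fully open) to 1 (shut), then the shift along the tool's x, y, z in m, then the turn, a rotation vector about the tool's x, y, z in degrees. A call has 1 to 12 rows; each row is the pose to reach, as a shift and turn from the pose commanded when the call began, along the tool's axes at that moment; what a row does not reach only later rows make up. A row lasts 1/8 s, in which the tool goes at most 62.5 mm and 10.7 degrees, less where a joint would pass 70% of its speed; a pose out of reach is approached as far as the arm can. A call with a gripper value outside its range is refused whole. The fingers move at their own pace and stop on an object; "newtons" is the grip in N (left out, the last holds). Time passes only in rows, so rows that repeat a pose let the fingers close. It gives the time, the measured TCP pose, the force, the opening and the grip force at its end, in the units of the state.
- bot.observe(): the state, without advancing time (a new reading comes with each control period).
- imaging.camera(name): name is "side" or "top" or "wrist"; returns the picture (480x640x3 uint8, blue, green, red); there is no depth.
- imaging.get_calibration(name): a dict with "camera_matrix" (3x3 intrinsics, pixels), "pose" (4x4, takes a point from camera to world coordinates). Camera axes: x right, y up, looking along -z (the intrinsics and any distortion apply to the point x, -y, -z); pixel columns grow to the right and rows downward; lengths in mm; the calibration is good to about 2 mm. A picture is of the moment at which its call begins: read the wrist's pose just before it. get_calibration takes no time and is no camera call; for the wrist camera it gives the pose at the moment of the call.
- ticket.hand_in(): hands the job in; it is judged then, once.
The state is a dict: "time_s": time; "joint_positions": joint angles; "joint_velocities": joint speeds; "joint_torque": joint torques, N m; "position": TCP position; "tcp_rot": TCP orientation; "force": force on the tool from outside, world axes, zero at the start; "torque": the same for the moment, N m; "width": finger opening in mm; "grasp_force": force on a finger pad.
Only numpy, scipy, OpenCV 4.12 (cv2) and the standard library are available. Lean on these libraries where they do the work, as an engineer would, in place of code of your own. Each camera call takes 0.05 s, during which the arm holds its last target. There are 200 camera calls.

### The job

A bolus is still loaded in the dosing gun on its bench stand. Stand the steel tray on the bench, centred under the place where the bolus will drop off the open end of the scoop, and let go of it; then squeeze the gun's trigger steadily through its pressure point and on into the second stage, so that the plunger pushes the bolus out into the tray, and release the trigger. Do not touch the bolus or the plunger with the robot, and do not move or knock over the bottle, the jar or the case.

Things in the scene. Friction and masses are not known exactly. Their poses are not given: they have to be found in the camera images.
- gun: Pistol-grip dosing gun lying on its side, clamped on a fixed stand (base plate x -35 to 95, y -50 to 80, 12 mm thick); it cannot move. Origin on the bench below the barrel axis, z up. The level barrel axis, 120 mm up, points along -y to the open scoop. Grey receiver 44 wide (x), 40 high, y -60 to 75; then a tube, radius 19, to y -85; then a scoop 37 wide, open above and at its end, y -85 to -147 mm.
- handle_back (a point): Point on the rear (+y) face of the fixed black handle: gun x -65, y +52, z 120 mm. The handle sticks out level along -x from the receiver (x -20 to -125), 22 mm thick (y 30 to 52), 30 mm high; clear below and above, so a gripper can straddle handle and trigger from above. Together they measure 50 mm in y at rest, 34 mm fully squeezed. Axes as the gun's.
- trigger_face (a point): Point on the front (-y) face of the steel trigger bar, opposite handle_back: gun x -65, y +2, z 120 mm at rest. The bar is parallel to the handle, 8 mm thick (y), 26 mm high, x -23 to -98 mm, with a 20 mm gap to the handle. It slides straight towards the handle (+y) by up to 16 mm. Axes as the gun's.
- trigger_first (a joint): First-stage (take-up) travel of the trigger towards the handle, m: 0 at rest, 0.006 at the pressure point. Light spring, 2 N rising to 4 N. It moves nothing else.
- trigger_second (a joint): Second-stage travel beyond the pressure point, m: 0 until pressed with over 12 N, up to 0.010 at the stop (spring 12 to 14.5 N, plus 3 N per 10 mm/s and 1 to 4 N for the bolus; about 20 N is enough). Drives the plunger forward 4.5 mm per mm; the bolus tips off the scoop at 4 to 6 mm. Springs back on release. The trigger's total travel is the sum of both joints.
- plunger: Plunger: dark steel disc, 22 mm diameter, 8 mm thick, behind the bolus in the scoop; it moves along the gun's -y with the second stage. Origin coincides with the gun's when withdrawn; the face lies at y -95 mm, 120 mm above the bench.
- scoop_lip (a point): End of the scoop's floor, over which the bolus drops: x 0, y -147, z 107 mm in the gun's frame.
- drop_point (a point): Point on the bench top below where the bolus comes down: x 0, y -192, z 0 mm in the gun's frame. The tray's centre belongs here; the scoop's underside is 101 mm above the bench. Axes as the gun's.
- bolus_mid (a point): Centre of the bolus: smooth brick-brown cylinder, 26 mm diameter, 70 mm long, about 60 g, its axis is its y. It starts in the scoop, 1 to 5 mm ahead of the plunger, with 19 to 23 mm of it standing out beyond the lip.
- tray_floor (a point): Loose steel tray, centre of its inner floor (4 mm above its underside). Outside 120 mm (x) by 170 mm (y) by 40 mm high, walls 4 mm, open above, about 0.3 kg. z up, -y towards its handle plate.
- tray_grip (a point): Grip point on the tray's handle: an upright steel plate on its -y end, 12 mm thick (y), 50 mm wide (x), from the bench up to 70 mm. The point is at the plate's middle, 15 mm below its top edge: x 0, y -91, 55 mm above the tray's underside. Can be pinched from above, closing along y. Axes as the tray's.
- bottle: Bystander: amber bottle, 60 mm diameter, 150 mm tall; origin at the centre of its base.
- jar: Bystander: clear jar with white cap, 64 mm diameter, 75 mm tall; origin at the centre of its base.
- case: Bystander: closed red case, 100 x 160 x 45 mm; origin at the centre of its base.

How it is judged:
By the outcome, as a careful person would: the job done as asked, in the order asked, and still so for the second after the job is handed in, with the robot touching nothing.
It also fails if it takes over 64 s, if anything falls off the work surface, if the arm or the gripper's body presses on something with over 40 N, if the wrist force passes 120 N, or if a joint passes its speed limit or range.

## Working session

There is one attempt and no reset: what is moved stays moved. The work goes in short steps, Python scripts to look and compute and a tool call to move; the robot and the scene stay as the last step left them, time stands still between calls to the robot, and variables do not carry over. Pictures are saved under pics/ and viewed, at most 10 in all, crops included, and the job is handed in when it is done.

Besides the shell and the picture viewer there is one more tool, called as a command line: name --argument value ..., lists and objects as JSON in quotes. apply_moves: Moves the arm, as the interface text tells. Its arguments: {"type":"object","properties":{"deltas":{"type":"array"},"newtons":{"type":"number"}},"required":["deltas"]}

```bash
mkdir -p pics
python3 - <<'E'
from rig import bot, imaging
import cv2
print(bot.observe())
for n in ("side","top"):
    cv2.imwrite(f"pics/{n}0.png", imaging.camera(n)); c=imaging.get_calibration(n); print(n,c)
E
```

```text
{'time_s': 0.0, 'joint_positions': array([ 9.76900182e-01,  2.45809663e-01,  1.55902147e+00, -8.62865090e-06,
        1.33870376e+00, -1.74121314e-01]), 'joint_velocities': array([ 0.00047762, -0.00183546,  0.00018942, -0.00219175,  0.00165142,
        0.00034377]), 'joint_torque': array([ 1.71475578e-03, -4.29517007e+01, -3.26122713e+01, -1.22693641e-04,
        5.41604182e-03, -1.39559984e-05]), 'position': array([264.62769501, 593.13099902, 255.1790893 ]), 'tcp_rot': array([-3.13967833e+00, -3.28212755e-04,  2.72181950e+00]), 'force': array([-0.15193914, -0.13287267, -0.37107538]), 'torque': array([-0.04888958,  0.00368238,  0.0007558 ]), 'grasp_force': 0.0, 'width': 85.27299111840517}
side {'camera_matrix': array([[451.40018773,   0.        , 322.25774772],
       [  0.        , 451.40018773, 235.79315692],
       [  0.        ,   0.        ,   1.        ]]), 'pose': array([[-9.65503088e-01,  1.90668683e-01, -1.77339336e-01,
         4.05622310e+02],
       [-2.60358569e-01, -6.96040775e-01,  6.69134258e-01,
         6.40908534e+02],
       [ 4.14753922e-03,  6.92223008e-01,  7.21671743e-01,
         7.47979939e+02],
       [ 0.00000000e+00,  0.00000000e+00,  0.00000000e+00,
         1.00000000e+00]])}
top {'camera_matrix': array([[488.56749806,   0.        , 326.45788481],
       [  0.        , 488.56749806, 241.72268298],
       [  0.        ,   0.        ,   1.        ]]), 'pose': array([[ 3.77338625e-03,  9.97048818e-01, -7.66773481e-02,
         4.70479796e+02],
       [-9.99981383e-01,  3.39453781e-03, -5.07054694e-03,
         1.38413726e+01],
       [-4.79529868e-03,  7.66950537e-02,  9.97043065e-01,
         1.17230156e+03],
       [ 0.00000000e+00,  0.00000000e+00,  0.00000000e+00,
         1.00000000e+00]])}
```

View pics/top0.png

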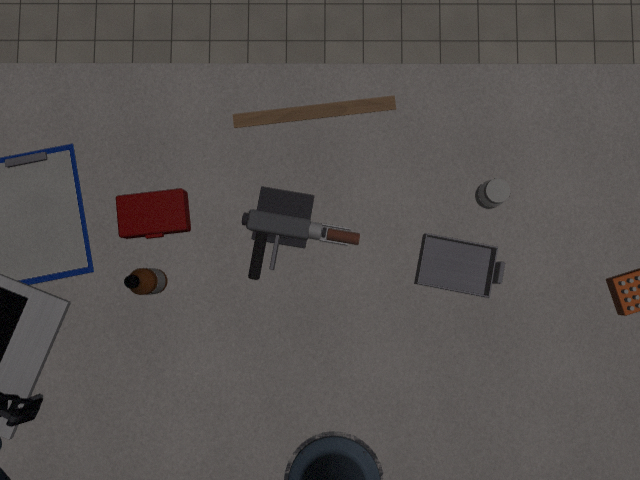

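View pics/side0.png

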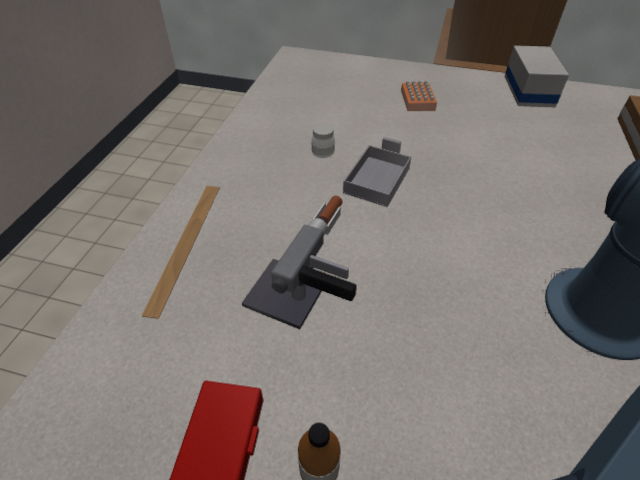

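The top view shows the gun at about (280,230) with its barrel pointing right (world -y) and the handle and trigger below it. The tray is at about (456,265) with its handle plate at (500,272), the jar at (492,193), the bottle at (146,281) and the case at (153,214). I'll enlarge the gun and the tray.

Run:
```python
import cv2
t=cv2.imread("pics/top0.png")
def crop(x,y,w,h,s): return cv2.convertScaleAbs(cv2.resize(t[y:y+h,x:x+w],None,fx=s,fy=s,interpolation=cv2.INTER_CUBIC),alpha=1.8)
cv2.imwrite("pics/gun.png",crop(235,180,130,100,6)); cv2.imwrite("pics/tray.png",crop(405,170,110,135,4.4))
```

```text
(no output)
```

View pics/gun.png

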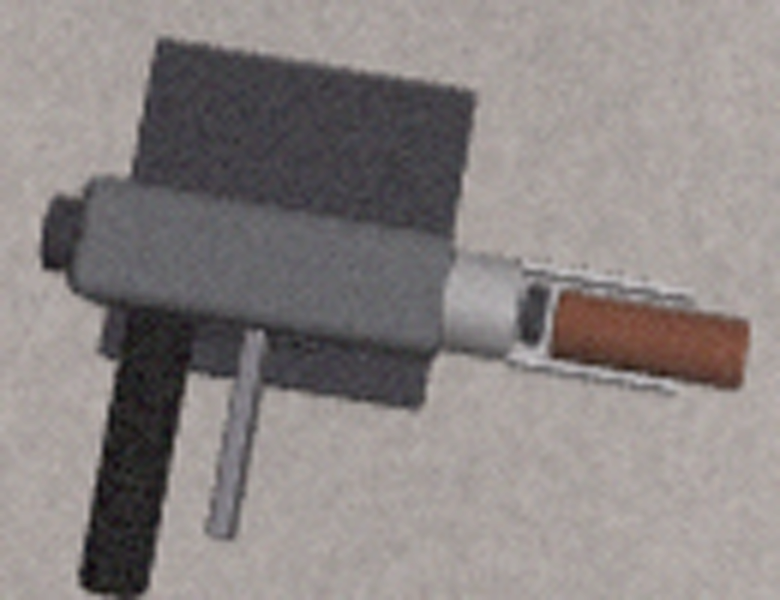

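View pics/tray.png

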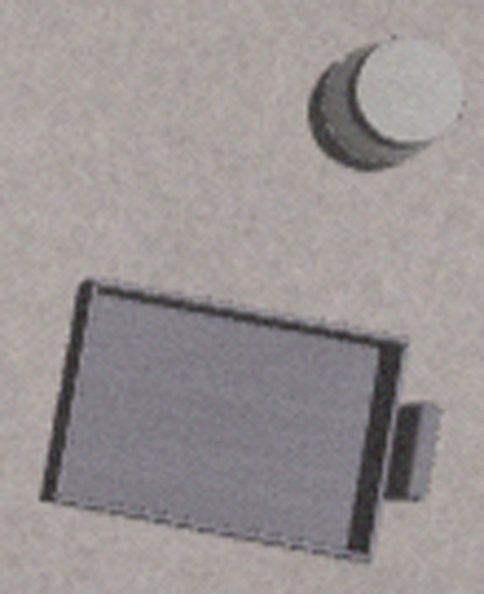

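Reading the enlarged crops, in crop pixels:
- **Base plate corners:** (160,38), (475,92), (420,408), (100,355).
- **Trigger end:** (205–237,536).
- **Handle end:** (82–145,590).
- **Scoop wall ends:** (690,298) and (680,390).
- **Tray rim:** (80,282), (405,340), (370,562), (40,500).
- **Plate top:** (413–441,404) to (408–430,499).

Next I'll fit both poses from these.

```bash
cat > h.py <<'E'
import numpy as np, cv2
from scipy.optimize import least_squares
from rig import bot, imaging
def proj(P,c):
    T=np.linalg.inv(c["pose"]); q=np.atleast_2d(P)@T[:3,:3].T+T[:3,3]
    K=c["camera_matrix"]; return np.c_[K[0,2]+K[0,0]*q[:,0]/-q[:,2], K[1,2]+K[1,1]*q[:,1]/q[:,2]]
def place(p,P):
    a=p[2]; R=np.array([[np.cos(a),-np.sin(a),0],[np.sin(a),np.cos(a),0],[0,0,1]])
    return np.atleast_2d(P)@R.T+[p[0],p[1],0]
def fit(P,px,c,p0):
    f=lambda p:(proj(place(p,P),c)-px).ravel()
    r=least_squares(f,p0,loss="soft_l1"); return r.x,f(r.x).reshape(-1,2)
def toolrel(target,Rt=None):
    "shift along the tool axes (m) from measured TCP to target; down tool"
    s=bot.observe()
    from scipy.spatial.transform import Rotation as Ro
    R=Ro.from_euler('xyz',s["tcp_rot"]).as_matrix()
    return R.T@(np.array(target)-s["position"])/1000
E
python3 - <<'E'
from h import *
np.set_printoptions(precision=2,suppress=True)
c=imaging.get_calibration("top")
g=np.array([[95,80,12,160,38],[95,-50,12,475,92],[-35,-50,12,420,408],[-35,80,12,100,355],
[-125,52,135,82,585],[-125,30,135,147,595],[-98,2,133,237,540],[-98,10,133,205,533],[18.5,-147,120,690,298],[-18.5,-147,120,680,390]],float)
t=np.array([[60,85,40,80,282],[60,-85,40,405,340],[-60,-85,40,370,562],[-60,85,40,40,500],[25,-85,70,413,403],[25,-97,70,441,404],[-25,-97,70,430,500],[-25,-85,70,408,498]],float)
for n,a,s,o,p0 in(("gun",g,6,(235,180),(550,100,-.1)),("tray",t,4.4,(405,170),(450,-270,-.1))):
    p,r=fit(a[:,:3],(a[:,3:]+.5)/s-.5+o,c,p0); print(n,p,np.degrees(p[2])); print(r)
    if n=="gun": G=p
    else: T=p
print("drop",place(G,[0,-192,0]),"mid trig/handle",place(G,[-65,27,120]),"traygrip",place(T,[0,-91,55]),"goal grip",place(G,[0,-192-91,55]))
# side camera check
cs=imaging.get_calibration("side")
print("side: lip, base corner, handle end, tray corners", proj(np.r_[place(G,[[0,-147,107],[95,80,12],[-35,80,12],[-98,6,133]]),place(T,[[60,85,40],[-60,85,40],[-60,-85,40]])],cs))
E
```

```text
gun [587.69 114.32  -0.17] -9.47754136946035
[[-0.22 -0.33]
 [ 0.55 -0.36]
 [ 0.41  0.26]
 [ 0.06 -0.05]
 [-0.77  0.74]
 [-1.4   0.83]
 [-1.04 -0.34]
 [ 0.59  0.19]
 [ 1.37 -1.41]
 [ 0.22  0.06]]
tray [ 503.92 -281.11   -0.18] -10.039603682565621
[[ 1.52 -0.34]
 [ 0.06 -0.55]
 [ 0.09  0.21]
 [ 2.13  1.09]
 [ 0.45 -0.51]
 [-0.64  0.21]
 [-1.5   0.32]
 [-1.79 -0.18]]
drop [[556.07 -75.06   0.  ]] mid trig/handle [[528.02 151.65 120.  ]] traygrip [[ 488.06 -370.72   55.  ]] goal grip [[ 541.09 -164.82   55.  ]]
side: lip, base corner, handle end, tray corners [[331.76 209.93]
 [240.62 302.5 ]
 [299.48 326.16]
 [347.98 268.68]
 [343.33 181.46]
 [389.66 195.27]
 [411.16 156.57]]
```

```bash
cat >> h.py <<'E'
def go(xyz,yawdeg):
    "print shift (m) along tool axes and turn about tool z (deg) to reach a tool-down pose"
    s=bot.observe(); d=toolrel(xyz); dy=(yawdeg-np.degrees(s["tcp_rot"][2])+180)%360-180
    print("pos",s["position"],"rot",np.degrees(s["tcp_rot"]),"shift",np.round(d,4),"turn z",round(-dy,2),"t",s["time_s"],"w",s["width"])
E
python3 - <<'E'
from h import *
np.set_printoptions(precision=2,suppress=True)
c=imaging.get_calibration("top")
g=np.array([[95,80,12,160,38],[95,-50,12,475,92],[-35,-50,12,420,408],[-35,80,12,100,355],
[-125,52,135,82,585],[-125,30,105,147,595],[-98,2,107,237,540],[-98,10,133,205,533],[-18.5,-147,120,680,390]],float)
t=np.array([[60,85,0,80,282],[60,-85,40,405,340],[-60,-85,40,370,562],[-60,85,0,40,500],[25,-85,70,413,403],[25,-97,70,441,404],[-25,-97,70,430,500],[-25,-85,70,408,498]],float)
for n,a,s,o,p0 in(("gun",g,6,(235,180),(550,100,-.1)),("tray",t,4.4,(405,170),(450,-270,-.1))):
    p,r=fit(a[:,:3],(a[:,3:]+.5)/s-.5+o,c,p0); print(n,p,np.degrees(p[2])); print(r.round(1).tolist())
    if n=="gun": G=p
    else: T=p
np.save("G.npy",G);np.save("T.npy",T)
print("drop",place(G,[0,-192,0]),"mid trig/handle",place(G,[-65,27,120]),"traygrip",place(T,[0,-91,55]),"goal grip",place(G,[0,-192-91,55]))
gp=place(T,[0,-91,0])[0]
go([gp[0],gp[1],220],180+np.degrees(T[2]))
E
```

```text
gun [588.   114.74  -0.17] -9.600213426761265
[[-0.3, -0.5], [0.4, -0.4], [0.2, 0.2], [-0.1, -0.3], [-1.1, 0.5], [0.3, 0.6], [0.0, -0.3], [0.3, 0.0], [-0.0, 0.1]]
tray [ 505.   -282.98   -0.19] -10.770452888618266
[[-0.6, 0.4], [1.1, -0.5], [0.5, 0.1], [-0.3, -0.0], [1.3, -0.5], [0.2, 0.3], [-0.9, 0.4], [-1.2, -0.2]]
drop [[555.98 -74.57   0.  ]] mid trig/handle [[528.41 152.21 120.  ]] traygrip [[ 487.99 -372.37   55.  ]] goal grip [[ 540.8  -164.29   55.  ]]
pos [264.66 593.16 255.26] rot [-179.9    -0.02  155.95] shift [-0.6  -0.79  0.04] turn z -13.28 t 0.1 w 85.58035507878277
```

apply_moves --deltas '[[0,[-0.015,-0.02,0],[0,0,-0.5]],[0,[-0.045,-0.06,0],[0,0,-1]],[0,[-0.08,-0.105,0],[0,0,-2]],[0,[-0.115,-0.15,0],[0,0,-2.5]],[0,[-0.15,-0.197,0],[0,0,-3]],[0,[-0.185,-0.244,0],[0,0,-4]],[0,[-0.22,-0.29,0],[0,0,-5]],[0,[-0.255,-0.336,0],[0,0,-6]],[0,[-0.29,-0.382,0.01],[0,0,-6.5]],[0,[-0.325,-0.428,0.015],[0,0,-7]],[0,[-0.36,-0.474,0.02],[0,0,-7.5]],[0,[-0.39,-0.515,0.02],[0,0,-8]]]'

```text
time_s: 1.6
position: [410.8, -37.6, 235.7]
tcp_rot: [3.141, -0.001, 2.861]
force: [0.3, 0.3, 0.2]
width: 85.4
grasp_force: 0.0
```

Run:
```python
from h import *
T=np.load("T.npy"); gp=place(T,[0,-91,0])[0]; go([gp[0],gp[1],220],180+np.degrees(T[2]))
```

```text
pos [410.80172122 -37.59208844 235.67396699] rot [ 1.79990814e+02 -4.07593621e-02  1.63901254e+02] shift [-0.167  -0.3003  0.0155] turn z -5.33 t 1.6 w 85.41116900807417
```

apply_moves --deltas '[[0,[-0.022,-0.04,0],[0,0,-1]],[0,[-0.05,-0.09,0],[0,0,-2]],[0,[-0.075,-0.135,0.005],[0,0,-3]],[0,[-0.1,-0.18,0.01],[0,0,-4]],[0,[-0.125,-0.225,0.015],[0,0,-5]],[0,[-0.147,-0.265,0.015],[0,0,-5.3]],[0,[-0.162,-0.29,0.015],[0,0,-5.3]],[0,[-0.167,-0.3,0.015],[0,0,-5.3]],[0,[-0.167,-0.3,0.015],[0,0,-5.3]],[0,[-0.167,-0.3,0.015],[0,0,-5.3]]]'

```text
time_s: 2.85
position: [488.6, -369.0, 221.2]
tcp_rot: [3.141, -0.0, 2.955]
force: [-0.1, 0.3, 0.2]
width: 85.2
grasp_force: 0.0
```

Run:
```python
from h import *
np.set_printoptions(precision=2,suppress=True)
T=np.load("T.npy"); gp=place(T,[0,-91,0])[0]; go([gp[0],gp[1],70],180+np.degrees(T[2]))
c=imaging.get_calibration("wrist"); cv2.imwrite("pics/w1.png",imaging.camera("wrist"))
print(c["pose"][:3,3])
print(proj(place(T,[[25,-85,70],[25,-97,70],[-25,-97,70],[-25,-85,70],[60,-85,40],[-60,-85,40],[60,85,40],[-60,85,40]]),c))
```

```text
pos [ 488.56 -368.98  221.16] rot [179.97  -0.03 169.3 ] shift [-0.   -0.    0.15] turn z 0.07 t 2.85 w 85.19535149788675
[ 416.89 -354.94  338.84]
[[324.49 261.  ]
 [307.85 261.01]
 [307.13 192.34]
 [324.64 192.34]
 [324.14 288.65]
 [324.42 137.79]
 [531.64 288.6 ]
 [556.22 137.82]]
```

View pics/w1.png

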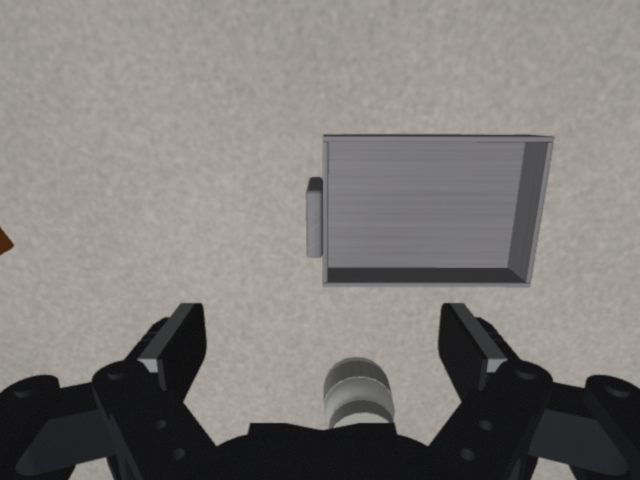

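The wrist view matches the fitted tray pose to within about 2 px: plate top at (307–323, 190–257), rim corners at (323,286) and (553,136). The jar at (360,390) is clear of the fingers, so I'll descend and pinch.

apply_moves --deltas '[[0,[0.001,-0.001,0.02],[0,0,0]],[0,[0.002,-0.001,0.05],[0,0,0]],[0,[0.002,-0.001,0.085],[0,0,0]],[0,[0.002,-0.001,0.115],[0,0,0]],[0,[0.002,-0.001,0.135],[0,0,0]],[0,[0.002,-0.001,0.146],[0,0,0]],[0,[0.002,-0.001,0.15],[0,0,0]],[0,[0.002,-0.001,0.15],[0,0,0]]]' --newtons 80

```text
time_s: 3.9
position: [486.9, -371.2, 71.9]
tcp_rot: [-3.141, 0.001, 2.954]
force: [-0.6, -0.0, 0.3]
width: 85.1
grasp_force: 0.0
```

apply_moves --deltas '[[0.3,[0,0,0],[0,0,0]],[0.5,[0,0,0],[0,0,0]],[0.65,[0,0,0],[0,0,0]],[0.75,[0,0,0],[0,0,0]],[0.8,[0,0,0],[0,0,0]],[0.9,[0,0,0],[0,0,0]],[1,[0,0,0],[0,0,0]],[1,[0,0,0],[0,0,0]],[1,[0,0,0],[0,0,0]],[1,[0,0,0],[0,0,0]]]' --newtons 80

```text
time_s: 5.15
position: [486.8, -371.2, 71.8]
tcp_rot: [-3.141, 0.001, 2.954]
force: [-0.4, -2.4, 5.2]
width: 10.4
grasp_force: 78.8
```

Run:
```python
from h import *
np.set_printoptions(precision=2,suppress=True)
G=np.load("G.npy"); gp=place(G,[0,-283,0])[0]; print(gp,bot.observe()["force"]); go([gp[0],gp[1],80],180+np.degrees(G[2]))
```

```text
[ 540.8  -164.29    0.  ] [-0.37 -2.42  5.25]
pos [ 486.75 -371.16   71.77] rot [-179.96    0.04  169.25] shift [-0.01  0.21 -0.01] turn z -1.15 t 5.15 w 10.439667744838147
```

apply_moves --deltas '[[1,[0,0,-0.004],[0,0,0]],[1,[0,0,-0.01],[0,0,0]],[1,[-0.001,0.01,-0.012],[0,0,0]],[1,[-0.002,0.03,-0.012],[0,0,-0.2]],[1,[-0.004,0.06,-0.012],[0,0,-0.4]],[1,[-0.006,0.09,-0.012],[0,0,-0.6]],[1,[-0.008,0.12,-0.012],[0,0,-0.8]],[1,[-0.01,0.15,-0.012],[0,0,-1]],[1,[-0.012,0.18,-0.012],[0,0,-1.2]],[1,[-0.014,0.203,-0.012],[0,0,-1.2]],[1,[-0.0145,0.213,-0.012],[0,0,-1.2]],[1,[-0.0145,0.213,-0.012],[0,0,-1.2]]]'

```text
time_s: 6.65
position: [540.3, -163.2, 83.1]
tcp_rot: [3.142, -0.001, 2.976]
force: [0.7, -0.7, -1.4]
width: 10.6
grasp_force: 78.1
```

Run:
```python
from h import *
np.set_printoptions(precision=2,suppress=True)
G=np.load("G.npy"); gp=place(G,[0,-283,0])[0]; print(bot.observe()["force"]); go([gp[0],gp[1],71],180+np.degrees(G[2]))
c=imaging.get_calibration("top"); t=imaging.camera("top")[180:300,235:435]
cv2.imwrite("pics/t2.png",cv2.convertScaleAbs(cv2.resize(t,None,fx=4,fy=4,interpolation=cv2.INTER_CUBIC),alpha=1.7))
P=place(G,np.array([[60,85,50],[-60,85,50],[60,-85,50],[-60,-85,50]])+[0,-192,0])
print((proj(P,c)+.5-[235,180])*4-.5)
```

```text
[ 0.66 -0.7  -1.44]
pos [ 540.33 -163.22   83.08] rot [180.    -0.03 170.54] shift [-0.   -0.    0.01] turn z 0.14 t 6.65 w 10.601255741324533
[[402.9  123.58]
 [367.55 327.92]
 [693.19 173.2 ]
 [660.07 378.49]]
```

View pics/t2.png

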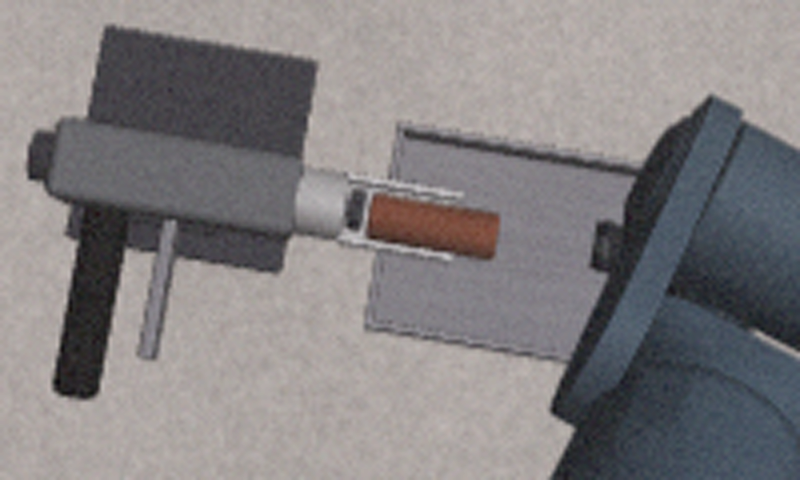

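The tray's left corners at (398,123) and (367,328) are where predicted, so I'll lower it and let go.

apply_moves --deltas '[[1,[0,-0.001,0.003],[0,0,0]],[1,[0,-0.001,0.006],[0,0,0]],[1,[0,-0.001,0.009],[0,0,0]],[1,[0,-0.001,0.0105],[0,0,0]],[1,[0,-0.001,0.0115],[0,0,0]],[1,[0,-0.001,0.0115],[0,0,0]]]'

```text
time_s: 7.45
position: [540.5, -165.3, 71.9]
tcp_rot: [-3.142, 0.0, 2.975]
force: [0.6, -1.1, -1.6]
width: 10.2
grasp_force: 78.3
```

apply_moves --deltas '[[0.85,[0,0,0],[0,0,0]],[0.75,[0,0,0],[0,0,0]],[0.6,[0,0,0],[0,0,0]],[0.5,[0,0,0],[0,0,0]],[0.4,[0,0,0],[0,0,0]],[0.4,[0,0,-0.01],[0,0,0]],[0.3,[0,0,-0.03],[0,0,0]],[0.2,[0,0,-0.06],[0,0,0]],[0.2,[0,0,-0.1],[0,0,0]],[0.2,[0,0,-0.14],[0,0,0]],[0.2,[0,0,-0.16],[0,0,0]],[0.2,[0,0,-0.16],[0,0,0]]]'

```text
time_s: 8.95
position: [541.1, -165.6, 233.9]
tcp_rot: [-3.14, 0.004, 2.975]
force: [0.4, 0.2, -1.5]
width: 68.4
grasp_force: 0.0
```

Run:
```python
from h import *
np.set_printoptions(precision=2,suppress=True)
G=np.load("G.npy")
c=imaging.get_calibration("wrist"); cv2.imwrite("pics/w3.png",imaging.camera("wrist"))
P=place(G,np.array([[60,85,40],[-60,85,40],[60,-85,40],[-60,-85,40],[0,-85,70],[0,45,107]])+[0,-192,0])
print(proj(P,c))
m=place(G,[-65,27,0])[0]; print(m); go([m[0],m[1],232],180+np.degrees(G[2]))
```

```text
[[530.25 280.87]
 [554.05 135.09]
 [329.98 280.83]
 [330.88 135.13]
 [331.21 221.28]
 [534.53 235.74]]
[528.41 152.21   0.  ]
pos [ 540.23 -165.11  231.79] rot [-179.99    0.02  170.45] shift [ 0.06  0.31 -0.  ] turn z 0.05 t 9.0 w 68.40443878421833
```

View pics/w3.png

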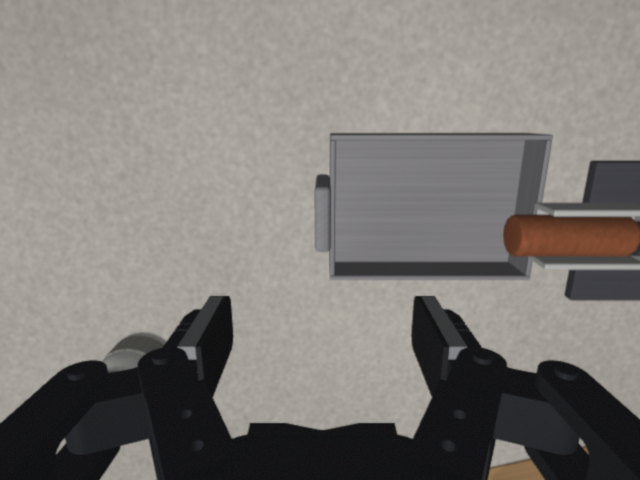

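The rim corners at (330,277) and (550,135) put the tray about 2 mm off target in x. It is on the bench and released, and the bolus is untouched. Next is the trigger: I'll hold the jaws centred at gun y≈35 so the front pad pushes the bar while the rear pad meets the handle only at the end.

Run:
```python
from h import *
np.set_printoptions(precision=4,suppress=True)
G=np.load("G.npy"); m=place(G,[-65,35,0])[0]; print(m,toolrel([m[0],m[1],210]))
```

```text
[529.7454 160.0949   0.    ] [0.0643 0.319  0.0217]
```

apply_moves --deltas '[[0.1,[0.003,0.015,0],[0,0,0]],[0,[0.01,0.05,0],[0,0,0]],[0,[0.019,0.095,0],[0,0,0]],[0,[0.028,0.14,0],[0,0,0]],[0,[0.037,0.185,0],[0,0,0]],[0,[0.046,0.23,0],[0,0,0]],[0,[0.055,0.275,0.005],[0,0,0]],[0,[0.061,0.305,0.01],[0,0,0]],[0,[0.064,0.317,0.015],[0,0,0]],[0,[0.064,0.319,0.02],[0,0,0]],[0,[0.064,0.319,0.021],[0,0,0]],[0,[0.064,0.319,0.021],[0,0,0]]]' --newtons 40

```text
time_s: 10.5
position: [530.4, 159.1, 210.7]
tcp_rot: [-3.141, -0.0, 2.973]
force: [-0.7, -0.4, 0.0]
width: 85.5
grasp_force: 0.0
```

Run:
```python
from h import *
np.set_printoptions(precision=4,suppress=True)
G=np.load("G.npy"); m=place(G,[-65,35,0])[0]; go([m[0],m[1],123],180+np.degrees(G[2])); print(toolrel([m[0],m[1],123]))
c=imaging.get_calibration("wrist"); cv2.imwrite("pics/w4.png",imaging.camera("wrist"))
print(proj(place(G,[[-98,2,133],[-98,10,133],[-125,30,135],[-125,52,135],[-22,-60,140],[0,-147,107]]),c))
```

```text
pos [530.3574 159.1009 210.729 ] rot [-179.9906   -0.0059  170.3654] shift [0.0008 0.0009 0.0877] turn z -0.03 t 10.5 w 85.5176413385108
[0.0008 0.0009 0.0877]
[[256.6365 200.8796]
 [272.5966 200.8528]
 [311.9307 145.9067]
 [358.0512 145.8275]
 [146.3432 342.4783]
 [ 35.7545 345.1575]]
```

View pics/w4.png

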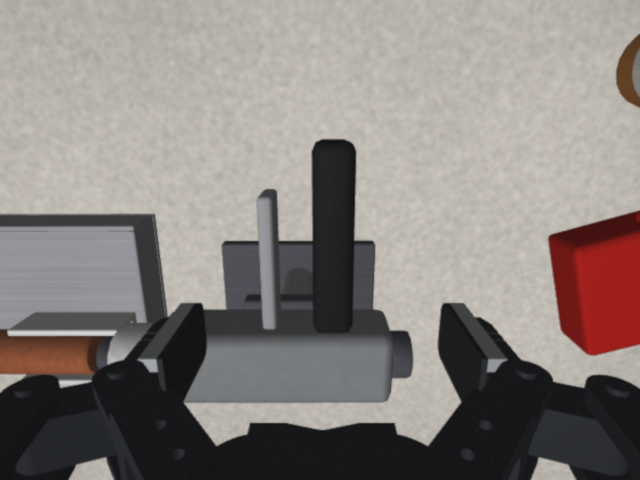

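The view agrees with the fit: the trigger bar spans columns 258–276 and the handle 313–354. Nothing is in the fingers' way, so I'll descend and squeeze.

apply_moves --deltas '[[0,[0.001,0.001,0.015],[0,0,0]],[0,[0.001,0.001,0.04],[0,0,0]],[0,[0.001,0.001,0.065],[0,0,0]],[0,[0.001,0.001,0.08],[0,0,0]],[0,[0.001,0.001,0.087],[0,0,0]],[0,[0.001,0.001,0.088],[0,0,0]],[0.1,[0.001,0.001,0.088],[0,0,0]],[0.18,[0.001,0.001,0.088],[0,0,0]],[0.2,[0.001,0.001,0.088],[0,0,0]],[0.2,[0.001,0.001,0.088],[0,0,0]]]' --newtons 40

```text
time_s: 11.8
position: [529.7, 160.9, 123.2]
tcp_rot: [-3.141, 0.001, 2.975]
force: [0.1, -2.4, 1.7]
width: 68.1
grasp_force: 1.1
```

apply_moves --deltas '[[0.22,[0,0,0],[0,0,0]],[0.24,[0,0,0],[0,0,0]],[0.26,[0,0,0],[0,0,0]],[0.28,[0,0,0],[0,0,0]],[0.3,[0,0,0],[0,0,0]],[0.32,[0,0,0],[0,0,0]],[0.34,[0,0,0],[0,0,0]],[0.36,[0,0,0],[0,0,0]],[0.37,[0,0,0],[0,0,0]]]'

```text
time_s: 12.92
position: [529.2, 159.8, 123.0]
tcp_rot: [-3.138, -0.001, 2.975]
force: [-3.4, -10.1, 5.2]
width: 53.8
grasp_force: 5.3
```

apply_moves --deltas '[[0.385,[0,0,0],[0,0,0]],[0.4,[0,0,0],[0,0,0]],[0.415,[0,0,0],[0,0,0]],[0.43,[0,0,0],[0,0,0]],[0.445,[0,0,0],[0,0,0]],[0.46,[0,0,0],[0,0,0]],[0.475,[0,0,0],[0,0,0]],[0.49,[0,0,0],[0,0,0]],[0.505,[0,0,0],[0,0,0]],[0.52,[0,0,0],[0,0,0]],[0.535,[0,0,0],[0,0,0]],[0.55,[0,0,0],[0,0,0]]]'

```text
time_s: 14.42
position: [529.4, 158.8, 123.4]
tcp_rot: [-3.136, -0.0, 2.975]
force: [-4.8, -14.4, 7.4]
width: 38.6
grasp_force: 7.2
```

apply_moves --deltas '[[0.565,[0,0,0],[0,0,0]],[0.58,[0,0,0],[0,0,0]],[0.59,[0,0,0],[0,0,0]],[0.6,[0,0,0],[0,0,0]],[0.6,[0,0,0],[0,0,0]],[0.6,[0,0,0],[0,0,0]]]'

```text
time_s: 15.18
position: [529.4, 159.0, 123.6]
tcp_rot: [-3.137, -0.0, 2.975]
force: [-4.8, -14.0, 9.3]
width: 34.0
grasp_force: 7.3
```

Run:
```python
from h import *
print(bot.observe()["width"],bot.observe()["grasp_force"],bot.observe()["time_s"])
cv2.imwrite("pics/w5.png",imaging.camera("wrist"))
t=imaging.camera("top")[160:300,235:435]
cv2.imwrite("pics/t5.png",cv2.convertScaleAbs(cv2.resize(t,None,fx=4,fy=4,interpolation=cv2.INTER_CUBIC),alpha=1.7))
```

```text
34.03848251893824 7.330188816413283 15.175
```

View pics/t5.png

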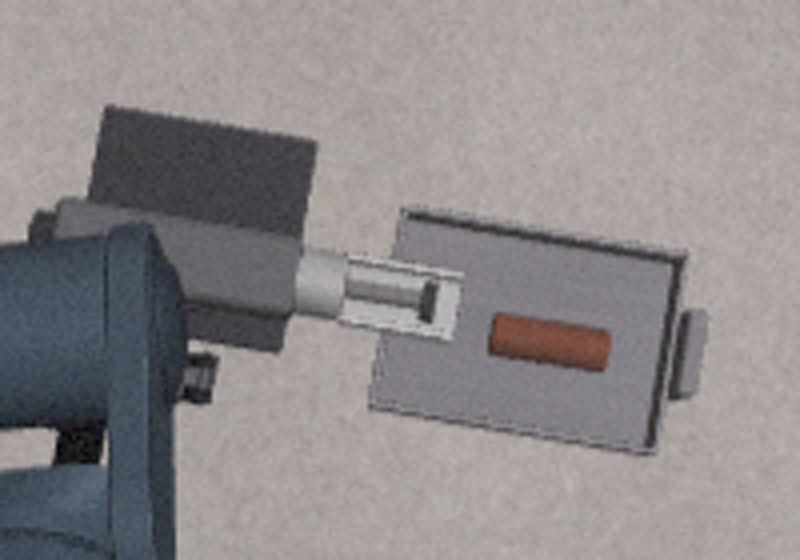

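The bolus lies in the tray around (550,342), and the plunger is far forward at (428,300). Now I'll release the trigger gradually, open and withdraw upward.

apply_moves --deltas '[[0.56,[0,0,0],[0,0,0]],[0.5,[0,0,0],[0,0,0]],[0.44,[0,0,0],[0,0,0]],[0.38,[0,0,0],[0,0,0]],[0.32,[0,0,0],[0,0,0]],[0.26,[0,0,0],[0,0,0]],[0.2,[0,0,0],[0,0,0]],[0.1,[0,0,0],[0,0,0]],[0,[0,0,0],[0,0,0]],[0,[0,0,0],[0,0,0]],[0,[0,0,0],[0,0,0]],[0,[0,0,0],[0,0,0]]]'

```text
time_s: 16.77
position: [529.4, 161.2, 122.8]
tcp_rot: [3.141, 0.0, 2.975]
force: [0.7, 0.4, 0.7]
width: 85.3
grasp_force: 0.0
```

apply_moves --deltas '[[0,[0,0,-0.01],[0,0,0]],[0,[0,0,-0.03],[0,0,0]],[0,[0,0,-0.06],[0,0,0]],[0,[0,0,-0.09],[0,0,0]],[0,[0,0,-0.11],[0,0,0]],[0,[0,0,-0.12],[0,0,0]],[0,[0,0,-0.12],[0,0,0]],[0,[0,0,-0.12],[0,0,0]]]'

```text
time_s: 17.77
position: [528.8, 161.1, 241.7]
tcp_rot: [-3.141, -0.002, 2.975]
force: [0.6, 1.0, 0.6]
width: 85.5
grasp_force: 0.0
```

Run:
```python
from h import *
cv2.imwrite("pics/s6.png",imaging.camera("side")); print(bot.observe()["position"],bot.observe()["force"])
```

```text
[528.75451239 161.10120669 241.57393608] [-0.6000182  -0.80716271 -0.38169887]
```

View pics/s6.png

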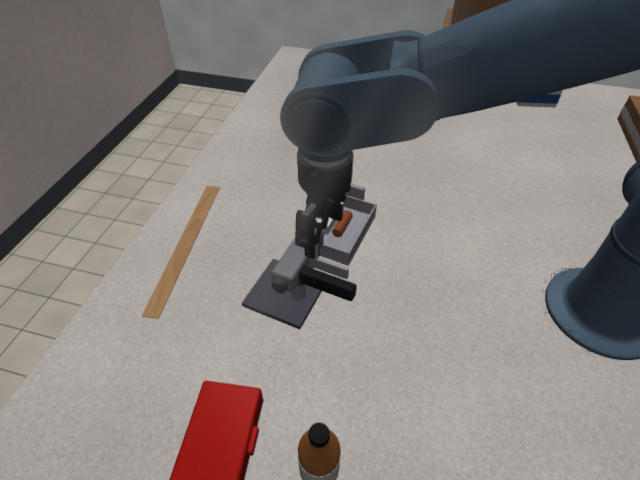

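The bolus is in the tray at (342,222), the trigger is back at rest at about (340,268), and the gripper is clear above the gun. The case and bottle have not moved.

```bash
python3 -c "
from rig import ticket; print(ticket.hand_in())"
```

```text
the job is handed in; nothing more can be done
None
```

The job is done and handed in after about 18 s of robot time: the tray stands about 2 mm off the drop point, the trigger was squeezed through both stages and released, and the bolus lies in the tray with the robot clear; the bottle and case are unmoved in the last picture, and the jar, hidden behind the arm there, was never touched.

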